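Start the brew timers in order

TASK

Start the three brew timers in the order of the recipe: with the fingertips, lightly press down the cap of the red timer, then the yellow, then the blue, each until the cap is well down and stays down. Leave the spare timer with the white cap unpressed, and do not lift, shove or knock over the timers or anything else.

Things in the scene. Friction and masses are not known exactly. Their poses are not given: they have to be found in the camera images.
- timer_red: Loose puck timer with a red cap: grey round body 70 mm across, 36 mm tall, 0.2 to 0.45 kg. Origin: centre of its underside, z up; its small dark display faces its own -x.
- red_top (a point): Centre of the flat top of the red cap, a disc 48 mm across; it stands 60 mm above the worktop when the cap is fully up and goes down with the cap. The cap is sprung rubber on a sliding stem: it gives about 1 mm per N, up to 8 mm, and springs back by that much when let go.
- red_cap (a joint): How far the red cap's stem has gone down, in m (the springy give of the cap not counted): 0 is fully up, 0.012 is the bottom stop (top then 48 mm above the worktop when let go). The stem slides straight down against a friction of about 3 N, has no spring and stays where it is left, so the cap first gives 3 mm, then goes down; it is up (0 to 0.001) at the start. The timer runs once the cap is 0.006 or more down.
- timer_yellow: Loose puck timer with a yellow cap: grey round body 70 mm across, 36 mm tall, 0.2 to 0.45 kg. Origin: centre of its underside, z up; its small dark display faces its own -x.
- yellow_top (a point): Centre of the flat top of the yellow cap, a disc 48 mm across; it stands 60 mm above the worktop when the cap is fully up and goes down with the cap. The cap is sprung rubber on a sliding stem: it gives about 1 mm per N, up to 8 mm, and springs back by that much when let go.
- yellow_cap (a joint): How far the yellow cap's stem has gone down, in m (the springy give of the cap not counted): 0 is fully up, 0.012 is the bottom stop (top then 48 mm above the worktop when let go). The stem slides straight down against a friction of about 3 N, has no spring and stays where it is left, so the cap first gives 3 mm, then goes down; it is up (0 to 0.001) at the start. The timer runs once the cap is 0.006 or more down.
- timer_blue: Loose puck timer with a blue cap: grey round body 70 mm across, 36 mm tall, 0.2 to 0.45 kg. Origin: centre of its underside, z up; its small dark display faces its own -x.
- blue_top (a point): Centre of the flat top of the blue cap, a disc 48 mm across; it stands 60 mm above the worktop when the cap is fully up and goes down with the cap. The cap is sprung rubber on a sliding stem: it gives about 1 mm per N, up to 8 mm, and springs back by that much when let go.
- blue_cap (a joint): How far the blue cap's stem has gone down, in m (the springy give of the cap not counted): 0 is fully up, 0.012 is the bottom stop (top then 48 mm above the worktop when let go). The stem slides straight down against a friction of about 3 N, has no spring and stays where it is left, so the cap first gives 3 mm, then goes down; it is up (0 to 0.001) at the start. The timer runs once the cap is 0.006 or more down.
- timer_white: Loose puck timer with a white cap: grey round body 70 mm across, 36 mm tall, 0.2 to 0.45 kg. Origin: centre of its underside, z up; its small dark display faces its own -x. The spare one, not to be started.
- white_top (a point): Centre of the flat top of the white cap, a disc 48 mm across; it stands 60 mm above the worktop when the cap is fully up and goes down with the cap. The cap is sprung rubber on a sliding stem: it gives about 1 mm per N, up to 8 mm, and springs back by that much when let go.
- white_cap (a joint): How far the white cap's stem has gone down, in m (the springy give of the cap not counted): 0 is fully up, 0.012 is the bottom stop (top then 48 mm above the worktop when let go). The stem slides straight down against a friction of about 3 N, has no spring and stays where it is left, so the cap first gives 3 mm, then goes down; it is up (0 to 0.001) at the start. The timer runs once the cap is 0.006 or more down.
- jar_garlic: Loose bystander: low round glass jar with a wide grey lid, 76 mm across, 62 mm tall, standing upright. Origin: on its underside.
- gourd_1: Loose bystander: small cream gourd with a stem, about 61 mm across, 57 mm tall, standing upright. Origin: on its underside.
- jar_mustardseed: Loose bystander: low round glass jar of greenish contents with a grey lid, 76 mm across, 68 mm tall, standing upright. Origin: on its underside.
- gourd_2: Loose bystander: small cream gourd with a stem, about 68 mm across, 60 mm tall, standing upright. Origin: on its underside.
- mug_brown: Loose bystander: brown mug, 89 mm wide, 98 mm tall, standing upright. Origin: on its underside.
- french_press: Loose bystander: glass French press with a black handle, 101 x 141 mm, 249 mm tall, standing upright. Origin: on its underside.
- jar_back2b: Loose bystander: low round glass jar with a pale grey lid, 73 mm across, 70 mm tall, standing upright. Origin: on its underside.
Things that resemble listed ones, but are neither listed nor needed, are in the scene too. What is shaped like the timer_red but pink is not meant. What is shaped like the timer_yellow but orange is not meant.

How it is judged (in metres and radians):
On the way, in this order (a step that is already met when the one before it is completed fails the run):
1. the red timer runs: its cap is at least 6 mm down, the caps that come later still up (value of joint red_cap above 0.006 m and value of joint each of yellow_cap, blue_cap, white_cap below 0.003 m), for 0.2 s.
2. the yellow timer runs: its cap is at least 6 mm down, the caps that come later still up (value of joint yellow_cap above 0.006 m and value of joint each of blue_cap, white_cap below 0.003 m), for 0.2 s.
3. the blue timer runs: its cap is at least 6 mm down, the caps that come later still up (value of joint blue_cap above 0.006 m and value of joint white_cap below 0.003 m), for 0.2 s.
At the end, for the whole second after the job is handed in: The red, yellow and blue caps are each at least 6 mm down, the white cap less than 3 mm; the four timers stand upright (within 0.1 rad) and at rest within 20 mm of where they began, and every bystander is within 20 mm of where it began (all of step 3 and value of joint each of red_cap, yellow_cap above 0.006 m and distance of each of timer_red, timer_yellow, timer_blue, timer_white, jar_garlic, gourd_1, jar_mustardseed, gourd_2, mug_brown, french_press, jar_back2b from where it was at the start of the episode below 0.02 m and angle between each of timer_red, timer_yellow, timer_blue, timer_white's own z axis and vertical below 0.1 rad and linear speed of each of timer_red, timer_yellow, timer_blue, timer_white below 0.02 m/s); the robot touches nothing.
It fails at once if a cap is pressed (over 3 mm) out of order: yellow before the red timer runs, or blue before the yellow timer runs ((value of joint yellow_cap above 0.003 m and value of joint red_cap below 0.006 m) or (value of joint blue_cap above 0.003 m and value of joint yellow_cap below 0.006 m)).
It fails at once if the white cap is pressed (over 3 mm) (value of joint white_cap above 0.003 m).
It fails at once if a timer is pressed with more than 30 N (contact force between any of the arm, the fingers and timer_red above 30 N or contact force between any of the arm, the fingers and timer_yellow above 30 N or contact force between any of the arm, the fingers and timer_blue above 30 N or contact force between any of the arm, the fingers and timer_white above 30 N).
It fails at once if a timer is lifted by more than 8 mm or shifted by more than 20 mm (height (world z) of any of timer_red, timer_yellow, timer_blue, timer_white above 0.008 m or distance of any of timer_red, timer_yellow, timer_blue, timer_white from where it was at the start of the episode above 0.02 m).
It fails at once if a bystander is shifted by more than 20 mm (distance of any of jar_garlic, gourd_1, jar_mustardseed, gourd_2, mug_brown, french_press, jar_back2b from where it was at the start of the episode above 0.02 m).
It also fails if it takes over 45 s, if anything falls off the work surface, if the arm or the gripper's body presses on something with over 40 N, if the wrist force passes 120 N, or if a joint passes its speed limit or range.

ROBOT

A 6-joint arm with a two-finger parallel gripper is mounted at the origin on a cart in front of the work surface, level with it; the furniture and walls round the work are solid. World frame = base frame: x ahead of the robot, y to its left, z up, the work surface at z = 0. Lengths are in mm, angles in rad, forces in N, time in s.
With the tool pointing down it reaches from about 350 to 975 mm from the base axis. Payload 7.1 kg.
Tool frame: the origin (TCP) lies midway between the tips of the shut fingers; the grasp point (between the pads) lies pinch_z behind it (pinch_z is the distance from the TCP to the grasp point, in mm); z points along the fingers, y is the line along which they close (so a half turn about z gives the same grasp; the last joint's range is limited). The gripper opens to 88 mm and grips with 3 to 60 N. Pads are 20 mm wide; open, the fingers measure 115 mm over their backs; the gripper's body (75 mm by 178 mm) begins 61 mm behind the grasp point.
Start: joints at [-1.36, 0.423, 1.63, -0, 1.089, -0.019], TCP at [142.384, -608.549, 222.675] pointing down, gripper open.
Joint ranges: [-3, 3], [-0.9, 2.11], [0.09, 2.58], [-1.31, 4.45], [0.11, 2.69], [-2.54, 2.54]. Speed limits (rad/s): [2.39, 2.39, 3.01, 3.14, 3.14, 3.14].

INTERFACE

Orientations are given as a rotation vector (axis times angle).
In Python, from workcell import get_obs, get_image, close_job, pinch_z gives the robot as it stands.
- The arm moves only by the tool jog_arm, never from a script. Its argument "commands" is a list of rows, each a list of 3 entries, a list of its own where there are three numbers: the gripper command: -1 is shut, 1 is fully open, values between are in proportion, then the shift along the tool's x, y, z as a fraction of full scale, then the turn, a rotation vector about the tool's x, y, z as a fraction of full scale. In form: [[gripper, [tx, ty, tz], [rx, ry, rz]], ...]. A call has 1 to 10 rows; each row shifts and turns the commanded pose from where the row before left it, along the tool's axes as they then stand; what a row does not reach is not made up. Full scale, the value 1, is 0.1 m for a shift and 45 degrees for a turn. A row lasts 1/10 s, in which the tool goes at most 50 mm and 8.59 degrees, less where a joint would pass 70% of its speed; a pose out of reach is approached as far as the arm can. A call with a number of a shift or a turn outside -1 to 1 is refused whole. A call with a gripper value outside its range is refused whole. The fingers move at their own pace and stop on an object; the grip force is fixed at half the most. Time passes only in rows, so rows that do not move let the fingers close. It gives the time, the measured TCP pose, the force, the opening and the grip force at its end, in the units of the state.
- get_obs(): the state, without advancing time (a new reading comes with each control period).
- get_image(name): name is "scene" or "top" or "wrist"; returns a dict with "image" (420x560x3 uint8, blue, green, red), "z_map" (420x560 float32, mm along the optical axis (not along the pixel's ray), 0 where there is no reading), "intrinsics" (3x3 intrinsics, pixels), "eye" and "orientation" of the camera in the world; the wrist camera has in their place "mount" (4x4, takes a point from camera to tool coordinates, whose origin is the TCP and whose axes are the flange's). Camera axes: x right, y down, z forward; pixel columns grow to the right and rows downward; lengths in mm; the calibration is good to about 2 mm. A picture is of the moment at which its call begins: read the wrist's pose just before it.
- close_job(): hands the job in; it is judged then, once.
The state is a dict: "t": time; "qpos": joint angles; "qvel": joint speeds; "joint_torque": joint torques, N m; "ee_pos": TCP position; "orientation": TCP orientation; "ft_force": force on the tool from outside, world axes, zero at the start; "moment": the same for the moment, N m; "width": finger opening in mm; "grasp_force": force on a finger pad.
Only numpy, scipy, OpenCV 4.12 (cv2) and the standard library are available. Lean on these libraries where they do the work, as an engineer would, in place of code of your own. Each camera call takes 0.05 s, during which the arm holds its last target. There are 200 camera calls.

## Working session

There is one attempt and no reset: what is moved stays moved. The work goes in short steps, Python scripts to look and compute and a tool call to move; the robot and the scene stay as the last step left them, time stands still between calls to the robot, and variables do not carry over. Pictures are saved under pics/ and viewed, at most 10 in all, crops included, and the job is handed in when it is done.

Besides the shell and the picture viewer there is one more tool, called after "Call:" by a JSON object that holds its "name" and its "arguments". jog_arm: Moves the arm, as the interface text tells. Its arguments: {"type":"object","properties":{"commands":{"type":"array","items":{"type":"array"}}},"required":["commands"]}

```bash
mkdir -p pics; python3 - <<'E'
from workcell import *
import cv2,numpy as np,pickle
o=get_obs();print(o['t'],o['ee_pos'],o['orientation'],o['width'],pinch_z)
for n in("top","scene"):
    d=get_image(n);cv2.imwrite(f"pics/{n}.png",cv2.resize(d['image'],(784,588)));pickle.dump(d,open(n+'.pkl','wb'));print(n,d['eye'],d['orientation'])
E
```

```text
0.0 [ 142.25261928 -608.00907419  221.9058643 ] [-3.11936503e+00 -3.59956717e-01  2.33806539e-04] 87.66525845143993 18.700000000000003
top [ 444.31539542  -17.9544526  1244.28017747] [-2.1746311   2.20974459 -0.0414039 ]
scene [ -60.17572213  199.81880841 1235.6675477 ] [-1.61784154  2.29185675 -0.57619716]
```

View pics/top.png

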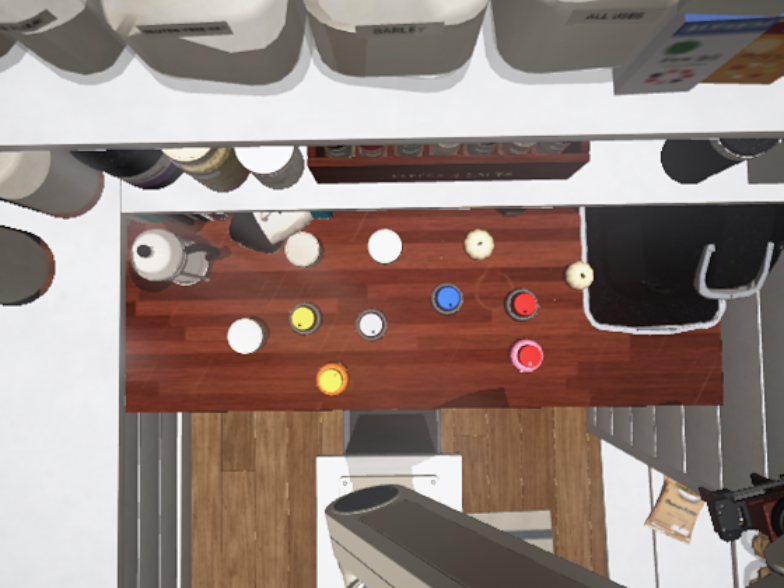

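View pics/scene.png

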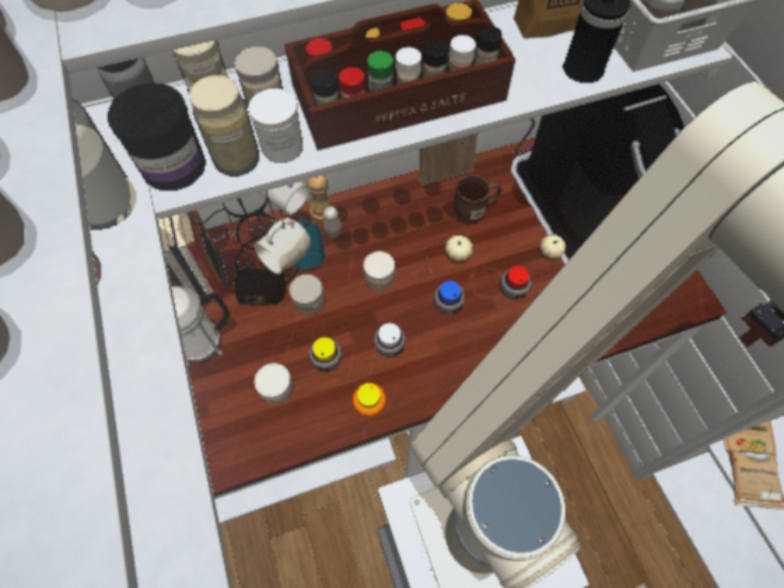

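The real timers (grey bodies) in the 1.4x top view: red (522,304), yellow (303,318), blue (448,297) and white (371,324). The pink and orange decoys are at (527,355) and (332,379).

```bash
cat > h.py <<'E'
import numpy as np,pickle,cv2
from scipy.spatial.transform import Rotation as R
def cloud(d,T=None):
    z=d['z_map'];v,u=np.mgrid[:z.shape[0],:z.shape[1]];K=d['intrinsics']
    p=np.stack([(u-K[0,2])/K[0,0]*z,(v-K[1,2])/K[1,1]*z,z],-1)
    return p@R.from_rotvec(d['orientation']).as_matrix().T+d['eye'] if T is None else p@T[:3,:3].T+T[:3,3]
E
python3 - <<'E'
from h import *
for n in("top","scene"):
    d=pickle.load(open(n+'.pkl','rb'));P=cloud(d);hsv=cv2.cvtColor(d['image'],cv2.COLOR_BGR2HSV)
    pts=dict(top=dict(red=(522,304),yellow=(303,318),blue=(448,297),white=(371,324),pink=(527,355),orange=(332,379),g1=(480,244),g2=(579,275),jar=(385,246),jarL=(245,336),shelf=(400,200),press=(150,250)),scene=dict(red=(517,277),yellow=(324,349),blue=(450,293),white=(390,335),shelf=(330,160),shelf2=(600,95)))[n]
    for k,(u,v) in pts.items():
        u/=1.4;v/=1.4;c=P[int(v),int(u)]
        # top disc: points near seed height within 35mm
        q=P[(np.linalg.norm(P[...,:2]-c[:2],axis=-1)<35)&(abs(P[...,2]-c[2])<6)]
        print(n,k,c.round(),(q.min(0)+q.max(0)).round()/2,len(q))
E
```

```text
top red [ 476. -287.   58.] [ 475.  -295.5   58. ] 197
top yellow [454. 176.  58.] [452.5 175.   58. ] 201
top blue [ 494. -133.   60.] [ 492.  -133.5   59.5] 198
top white [440.  31.  57.] [438.5  32.   58. ] 191
top pink [ 370. -295.   62.] [ 365.5 -302.5   61.5] 204
top orange [326. 115.  61.] [322.  116.5  60.5] 196
top g1 [ 606. -201.   61.] [ 607.5 -202.5   59. ] 4
top g2 [ 538. -417.   38.] [ 537.  -421.5   37.5] 234
top jar [605.  -2.  67.] [605.   -1.5  67.5] 372
top jarL [418. 297.  65.] [417.5 296.   63.5] 372
top shelf [621. -28. 440.] [626.5 -28.  440.5] 595
top press [582. 424. 236.] [578. 433. 236.] 27
scene red [ 477. -291.   55.] [ 473.5 -293.    54.5] 129
scene yellow [450. 179.  60.] [450.5 177.5  60. ] 182
scene blue [ 486. -127.   60.] [ 490. -131.   60.] 157
scene white [435.  35.  58.] [436.  34.  58.] 179
scene shelf [620.  78. 442.] [629.   78.  441.5] 374
scene shelf2 [ 609. -445.  436.] [ 621.  -445.5  436. ] 223
```

Call:
{"name": "jog_arm", "arguments": {"commands": [[-1, [0.395, -0.231, 0], [0, 0, 0]], [-1, [0.395, -0.231, 0], [0, 0, 0]], [-1, [0.395, -0.231, 0], [0, 0, 0]], [-1, [0.395, -0.231, 0], [0, 0, 0]], [-1, [0.395, -0.231, 0], [0, 0, 0]], [-1, [0.395, -0.231, 0], [0, 0, 0]], [-1, [0.395, -0.231, 0], [0, 0, 0]], [-1, [0.395, -0.231, 0], [0, 0, 0]], [-1, [0.395, -0.231, 0], [0, 0, 0]], [-1, [0.395, -0.231, 0], [0, 0, 0]]]}}

```text
t: 1.1
ee_pos: [475.3, -292.0, 222.5]
orientation: [-3.121, -0.36, 0.001]
ft_force: [0.3, -0.1, -0.5]
width: 11.2
grasp_force: 0.0
```

Call:
{"name": "jog_arm", "arguments": {"commands": [[-1, [0, 0, 0.3], [0, 0, 0]], [-1, [0, 0, 0.3], [0, 0, 0]], [-1, [0, 0, 0.3], [0, 0, 0]], [-1, [0, 0, 0], [0, 0, 0]], [-1, [0, 0, 0], [0, 0, 0]]]}}

```text
t: 1.6
ee_pos: [474.2, -293.5, 132.6]
orientation: [-3.12, -0.36, 0.002]
ft_force: [0.8, 0.0, 0.6]
width: 0.3
grasp_force: 0.0
```

```bash
cat > w.py <<'E'
from h import *
from workcell import *
import sys
o=get_obs();d=get_image("wrist")
Rm=R.from_rotvec(o['orientation']).as_matrix();T=np.eye(4);T[:3,:3]=Rm;T[:3,3]=o['ee_pos']
P=cloud(d,T@d['mount']);cv2.imwrite(f"pics/{sys.argv[1]}.png",d['image'])
h=cv2.cvtColor(d['image'],cv2.COLOR_BGR2HSV);H=h[...,0].astype(int)
for k,hh in dict(red=0,yellow=29,blue=113).items():
    m=(np.minimum(abs(H-hh),180-abs(H-hh))<8)&(h[...,1]>130)&(h[...,2]>90)&(P[...,2]>40)&(P[...,2]<66)
    n,l,s,_=cv2.connectedComponentsWithStats(m.astype(np.uint8))
    for i in range(1,n):
        if s[i,4]>800:
            q=P[l==i];c=(np.percentile(q,1,0)+np.percentile(q,99,0))/2
            print(k,c.round(1),'top z',np.median(q[:,2]).round(1),'size',(q.max(0)-q.min(0)).round(),'delta tool',(Rm.T@(c-o['ee_pos'])).round(1))
print(o['t'],o['ee_pos'].round(1),o['ft_force'].round(1),o['width'],Rm.round(3).tolist())
E
python3 w.py w1
```

```text
red [ 481.6 -293.7   52. ] top z 59.5 size [45. 47. 22.] delta tool [ 7.3  1.9 80.6]
blue [ 495.1 -132.7   50.5] top z 53.8 size [47. 47. 21.] delta tool [  57.1 -151.7   82.2]
1.6 [ 474.2 -293.5  132.6] [0.8 0.  0.6] 0.29741176548790493 [[0.974, 0.228, -0.001], [0.228, -0.974, 0.001], [-0.001, -0.001, -1.0]]
```

View pics/w1.png

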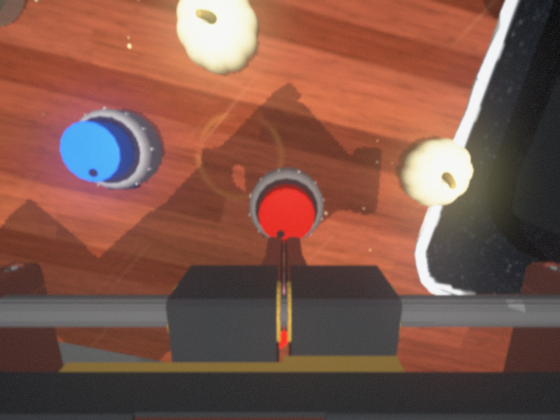

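The wrist view shows the red cap at (287,210) straight ahead of the shut fingertips, and blue at (92,152). I'll shift about 4 mm forward, then descend slowly onto red.

Call:
{"name": "jog_arm", "arguments": {"commands": [[-1, [0.04, 0.01, 0.2], [0, 0, 0]], [-1, [0, 0, 0.2], [0, 0, 0]], [-1, [0, 0, 0.2], [0, 0, 0]], [-1, [0, 0, 0.06], [0, 0, 0]], [-1, [0, 0, 0.02], [0, 0, 0]], [-1, [0, 0, 0.02], [0, 0, 0]], [-1, [0, 0, 0.02], [0, 0, 0]], [-1, [0, 0, 0.02], [0, 0, 0]], [-1, [0, 0, 0.02], [0, 0, 0]], [-1, [0, 0, 0], [0, 0, 0]]]}}

```text
t: 2.65
ee_pos: [479.0, -294.0, 57.0]
orientation: [3.12, 0.36, 0.001]
ft_force: [0.7, -0.5, 1.8]
width: 0.7
grasp_force: 1.3
```

Call:
{"name": "jog_arm", "arguments": {"commands": [[-1, [0, 0, 0.02], [0, 0, 0]], [-1, [0, 0, 0.02], [0, 0, 0]], [-1, [0, 0, 0.02], [0, 0, 0]], [-1, [0, 0, 0.02], [0, 0, 0]], [-1, [0, 0, 0.02], [0, 0, 0]], [-1, [0, 0, 0.02], [0, 0, 0]], [-1, [0, 0, 0], [0, 0, 0]], [-1, [0, 0, 0], [0, 0, 0]]]}}

```text
t: 3.45
ee_pos: [478.7, -293.8, 44.7]
orientation: [3.121, 0.36, 0.0]
ft_force: [1.6, -1.0, 3.9]
width: 0.5
grasp_force: 1.8
```

Call:
{"name": "jog_arm", "arguments": {"commands": [[-1, [0, 0, -0.05], [0, 0, 0]], [-1, [0, 0, -0.1], [0, 0, 0]], [-1, [0, 0, -0.25], [0, 0, 0]], [-1, [0, 0, -0.25], [0, 0, 0]], [-1, [0, 0, -0.2], [0, 0, 0]], [-1, [0, 0, 0], [0, 0, 0]], [-1, [0, 0, 0], [0, 0, 0]]]}}

```text
t: 4.15
ee_pos: [478.1, -293.4, 129.9]
orientation: [-3.121, -0.36, 0.0]
ft_force: [-0.8, 0.2, -0.8]
width: 0.6
grasp_force: 0.0
```

```bash
python3 w.py w2
```

```text
red [ 481.6 -293.7   45.9] top z 48.0 size [44. 47. 10.] delta tool [ 3.3  1.1 83.9]
blue [ 495.1 -132.6   50.6] top z 54.6 size [47. 47. 21.] delta tool [  53.2 -152.8   79.2]
4.15 [ 478.1 -293.4  129.9] [-0.8  0.2 -0.8] 0.6476935790782063 [[0.974, 0.228, -0.0], [0.228, -0.974, 0.0], [-0.0, -0.0, -1.0]]
```

Red's top now reads 48 mm, so its cap is fully down, and the timer hasn't moved. Next is yellow.

Call:
{"name": "jog_arm", "arguments": {"commands": [[-1, [0.081, -0.463, 0], [0, 0, 0]], [-1, [0.081, -0.463, 0], [0, 0, 0]], [-1, [0.081, -0.463, 0], [0, 0, 0]], [-1, [0.081, -0.463, 0], [0, 0, 0]], [-1, [0.081, -0.463, 0], [0, 0, 0]], [-1, [0.081, -0.463, 0], [0, 0, 0]], [-1, [0.081, -0.463, 0], [0, 0, 0]], [-1, [0.081, -0.463, 0], [0, 0, 0]], [-1, [0.081, -0.463, 0], [0, 0, 0]], [-1, [0.081, -0.463, 0], [0, 0, 0]]]}}

```text
t: 5.2
ee_pos: [450.4, 177.1, 128.5]
orientation: [3.12, 0.36, -0.004]
ft_force: [0.9, -1.0, 0.2]
width: 0.7
grasp_force: 0.0
```

Call:
{"name": "jog_arm", "arguments": {"commands": [[-1, [0, 0, 0], [0, 0, 0]], [-1, [0, 0, 0], [0, 0, 0]], [-1, [0, 0, 0], [0, 0, 0]]]}}

```text
t: 5.5
ee_pos: [451.1, 174.5, 128.8]
orientation: [3.12, 0.359, -0.003]
ft_force: [-0.2, -0.4, -0.5]
width: 0.7
grasp_force: 0.0
```

```bash
python3 w.py w3
```

```text
yellow [458.5 178.1  52.9] top z 59.1 size [46. 47. 21.] delta tool [ 8.2 -1.8 75.9]
5.5 [451.1 174.5 128.8] [-0.2 -0.4 -0.5] 0.6660596471991796 [[0.974, 0.227, -0.002], [0.227, -0.974, -0.001], [-0.002, 0.0, -1.0]]
```

View pics/w3.png

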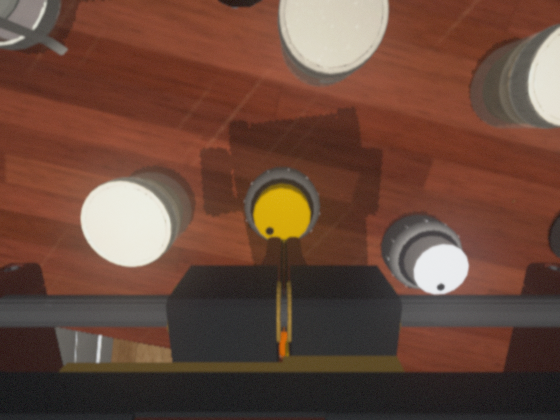

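The yellow cap, on a grey body, is at (282,212) ahead of the fingertips; the white one is off to the side at (440,268).

Call:
{"name": "jog_arm", "arguments": {"commands": [[-1, [0.05, -0.02, 0.2], [0, 0, 0]], [-1, [0, 0, 0.2], [0, 0, 0]], [-1, [0, 0, 0.2], [0, 0, 0]], [-1, [0, 0, 0.04], [0, 0, 0]], [-1, [0, 0, 0.02], [0, 0, 0]], [-1, [0, 0, 0.02], [0, 0, 0]], [-1, [0, 0, 0.02], [0, 0, 0]], [-1, [0, 0, 0.02], [0, 0, 0]], [-1, [0, 0, 0], [0, 0, 0]]]}}

```text
t: 6.45
ee_pos: [456.8, 178.8, 58.0]
orientation: [-3.121, -0.36, -0.002]
ft_force: [0.7, -0.7, 1.7]
width: 0.4
grasp_force: 0.7
```

Call:
{"name": "jog_arm", "arguments": {"commands": [[-1, [0, 0, 0.02], [0, 0, 0]], [-1, [0, 0, 0.02], [0, 0, 0]], [-1, [0, 0, 0.02], [0, 0, 0]], [-1, [0, 0, 0.02], [0, 0, 0]], [-1, [0, 0, 0.02], [0, 0, 0]], [-1, [0, 0, 0.02], [0, 0, 0]], [-1, [0, 0, 0], [0, 0, 0]], [-1, [0, 0, 0], [0, 0, 0]]]}}

```text
t: 7.25
ee_pos: [456.5, 178.8, 45.7]
orientation: [-3.121, -0.36, -0.0]
ft_force: [1.9, 0.2, 2.9]
width: 0.6
grasp_force: 1.3
```

Call:
{"name": "jog_arm", "arguments": {"commands": [[-1, [0, 0, -0.05], [0, 0, 0]], [-1, [0, 0, -0.1], [0, 0, 0]], [-1, [0, 0, -0.25], [0, 0, 0]], [-1, [0, 0, -0.25], [0, 0, 0]], [-1, [0, 0, -0.2], [0, 0, 0]], [-1, [0, 0, 0], [0, 0, 0]], [-1, [0, 0, 0], [0, 0, 0]]]}}

```text
t: 7.95
ee_pos: [456.0, 178.6, 131.1]
orientation: [-3.121, -0.36, -0.001]
ft_force: [-0.8, -0.0, -0.5]
width: 0.6
grasp_force: 0.0
```

```bash
python3 w.py w4
```

```text
yellow [458.7 178.1  46.6] top z 48.0 size [44. 47. 10.] delta tool [ 2.4  1.1 84.5]
7.95 [456.  178.6 131.1] [-0.8 -0.  -0.5] 0.6497245238763862 [[0.974, 0.228, 0.0], [0.228, -0.974, 0.0], [0.001, -0.0, -1.0]]
```

Yellow's top also reads 48 mm, fully down. Now blue.

Call:
{"name": "jog_arm", "arguments": {"commands": [[-1, [-0.042, 0.39, 0], [0, 0, 0]], [-1, [-0.042, 0.39, 0], [0, 0, 0]], [-1, [-0.042, 0.39, 0], [0, 0, 0]], [-1, [-0.042, 0.39, 0], [0, 0, 0]], [-1, [-0.042, 0.39, 0], [0, 0, 0]], [-1, [-0.042, 0.39, 0], [0, 0, 0]], [-1, [-0.042, 0.39, 0], [0, 0, 0]], [-1, [-0.042, 0.39, 0], [0, 0, 0]], [-1, [0, 0, 0], [0, 0, 0]], [-1, [0, 0, 0], [0, 0, 0]]]}}

```text
t: 9.0
ee_pos: [493.6, -133.1, 129.5]
orientation: [-3.12, -0.357, 0.004]
ft_force: [0.2, 1.3, 0.1]
width: 0.4
grasp_force: 0.0
```

```bash
python3 w.py w5
```

```text
red [ 480.4 -292.6   45.1] top z 47.7 size [47. 49. 10.] delta tool [-48.7 152.5  84.3]
blue [ 498.  -131.2   56.6] top z 59.8 size [44. 47. 15.] delta tool [ 4.8 -0.8 72.8]
9.0 [ 493.6 -133.1  129.5] [0.2 1.3 0.1] 0.3524831522710057 [[0.974, 0.226, -0.003], [0.226, -0.974, 0.001], [-0.002, -0.002, -1.0]]
```

Call:
{"name": "jog_arm", "arguments": {"commands": [[-1, [0.02, -0.01, 0.2], [0, 0, 0]], [-1, [0, 0, 0.2], [0, 0, 0]], [-1, [0, 0, 0.2], [0, 0, 0]], [-1, [0, 0, 0.04], [0, 0, 0]], [-1, [0, 0, 0.02], [0, 0, 0]], [-1, [0, 0, 0.02], [0, 0, 0]], [-1, [0, 0, 0.02], [0, 0, 0]], [-1, [0, 0, 0.02], [0, 0, 0]], [-1, [0, 0, 0], [0, 0, 0]]]}}

```text
t: 9.95
ee_pos: [496.8, -131.5, 59.0]
orientation: [3.121, 0.36, 0.001]
ft_force: [1.2, -0.5, 0.8]
width: 0.4
grasp_force: 0.5
```

Call:
{"name": "jog_arm", "arguments": {"commands": [[-1, [0, 0, 0.02], [0, 0, 0]], [-1, [0, 0, 0.02], [0, 0, 0]], [-1, [0, 0, 0.02], [0, 0, 0]], [-1, [0, 0, 0.02], [0, 0, 0]], [-1, [0, 0, 0.02], [0, 0, 0]], [-1, [0, 0, 0.02], [0, 0, 0]], [-1, [0, 0, 0], [0, 0, 0]], [-1, [0, 0, 0], [0, 0, 0]]]}}

```text
t: 10.75
ee_pos: [496.6, -131.4, 46.7]
orientation: [3.121, 0.36, 0.0]
ft_force: [1.8, 1.3, 2.3]
width: 0.7
grasp_force: 1.2
```

Call:
{"name": "jog_arm", "arguments": {"commands": [[-1, [0, 0, -0.05], [0, 0, 0]], [-1, [0, 0, -0.1], [0, 0, 0]], [-1, [0, 0, -0.25], [0, 0, 0]], [-1, [0, 0, -0.25], [0, 0, 0]], [-1, [0, 0, -0.2], [0, 0, 0]], [-1, [0, 0, 0], [0, 0, 0]], [-1, [0, 0, 0], [0, 0, 0]]]}}

```text
t: 11.45
ee_pos: [496.2, -131.3, 132.0]
orientation: [3.121, 0.36, 0.001]
ft_force: [-0.3, 0.0, 0.6]
width: 0.7
grasp_force: 0.0
```

```bash
python3 w.py w6
```

```text
red [ 480.9 -292.6   45. ] top z 47.7 size [46. 48. 10.] delta tool [-51.7 153.6  87. ]
blue [ 497.9 -131.3   48.1] top z 48.8 size [45. 47.  8.] delta tool [ 1.7  0.3 83.9]
11.45 [ 496.2 -131.3  132. ] [-0.3  0.   0.6] 0.6795434154246733 [[0.974, 0.228, 0.0], [0.228, -0.974, -0.0], [0.0, 0.0, -1.0]]
```

Blue's top reads 48.8 mm, so it's about 11 mm down. All three are pressed and the arm is clear.

```bash
python3 -c "
from workcell import *
print(close_job())"
```

```text
the job is handed in; nothing more can be done
None
```

I pressed the red, yellow and blue timers in that order, each measured about 11–12 mm down afterwards. I left the white one alone, and the job is handed in; it returned no verdict.

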